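# Angle a batten past the bench dog into the clamping jig

### The job

Push the long wooden batten into the bay of the plywood clamping jig: angle one end in behind the steel bench dog first, then push the other end in, until the batten lies flat on the bench with its long side snug against the jig's back fence at both ends. Only push it gently with the fingers; never take it between the fingers, lift it or tip it. Leave the other things on the bench where they are, and finish with the hand clear.

Things in the scene. Friction and masses are not known exactly. Their poses are not given: they have to be found in the camera images.
- batten: the long pale hardwood batten, 240 mm long (its y), 36 mm wide (its x), 28 mm tall, 110 to 230 g, lying loose on the bench in front of the jig, to the left of the dog. Origin: centre of its underside. At yaw 0 its x points away from the robot, its y to the robot's left. A push of under 3 N slides it.
- end_a (a point): centre of the batten's end face at its -y end (the end nearer the dog at the start), 14 mm above its underside
- end_b (a point): centre of the batten's end face at its +y end (the far end from the dog at the start), 14 mm above its underside
- jig: plywood clamping jig, fixed, U-shaped from above: back fence 350 mm long, 32 mm thick, with a stop block at each end, 34 mm wide, reaching 40 mm out towards the robot; all 30 mm tall. Origin: at bench height, mid-length, on the fence's face towards the robot. x points into the fence (away from the robot), y left along it. The bay, floored by the bench: x -40 to 0, y -140 to 140 mm.
- dog: the steel bench dog: a fixed upright round post, 24 mm diameter, 50 mm tall, just in front of the bay near its right end (75 to 95 mm right of the bay's middle), its axis 66 to 69 mm in front of the fence, so that 54 to 57 mm is free between it and the fence. Origin: centre of its foot; its axes are parallel to the jig's.
- glue: bystander: white glue bottle, 68 mm diameter, 190 mm tall, standing; origin at the centre of its underside
- mallet: bystander: mallet lying down, 290 mm long, head 52 mm diameter and 85 mm long; origin at bench height near the middle of its handle, 126 mm from the head's far side; its x points to the head
- tape: bystander: yellow tape measure, 35 x 70 x 62 mm tall; origin at the centre of its underside
- clamp: bystander: bar clamp lying down, about 275 mm long (its x), 110 mm wide, 28 mm tall; origin on the bench below the middle of its bar; the jaws stand 80 mm to its +y
- offcut: bystander: flat wooden offcut 55 x 90 x 20 mm tall; origin at the centre of its underside
- screwdriver: bystander: screwdriver lying down, under 40 mm tall; origin under its middle
- block: bystander: plywood block 45 x 45 x 40 mm tall; origin at the centre of its underside
Not all that is in view belongs to the job. What is shaped like the batten but blue or yellow is not meant.

How it is judged:
On the way:
1. one end of the batten, at an angle to the fence, is in behind the dog, between it and the fence (((x of end_a in the frame of dog above 0.018 m and y of end_a in the frame of dog below -0.002 m and y of end_a in the frame of jig above -0.145 m and angle between the y axis of batten and the y axis of jig, either way round above 0.05 rad) or (x of end_b in the frame of dog above 0.018 m and y of end_b in the frame of dog below -0.002 m and y of end_b in the frame of jig above -0.145 m and angle between the y axis of batten and the y axis of jig, either way round above 0.05 rad))), for 0.05 s.
At the end, for the whole second after the job is handed in: the batten lies flat on the bench between the two stops, with both ends within 6 mm of touching the back fence, at rest (x of each of end_a, end_b in the frame of jig above -0.024 m and y of batten in the frame of jig between -0.025 and 0.025 m and height (world z) of batten below 0.004 m and angle between batten's own z axis and vertical below 0.05 rad and linear speed of batten below 0.01 m/s).
It fails at once if the batten is lifted more than 8 mm (height (world z) of batten above 0.008 m).
It fails at once if the batten is tipped (angle between batten's own z axis and vertical above 0.2 rad).
It fails at once if the batten is taken between the fingers (the grasp point is within the batten or just over it) (x of the grasp point in the frame of batten between -0.012 and 0.012 m and y of the grasp point in the frame of batten between -0.115 and 0.115 m and z of the grasp point in the frame of batten below 0.042 m).
It fails at once if the batten is rammed (over 60 N from the fingers) (contact force between the fingers and batten above 60 N).
It fails at once if another thing on the bench is moved more than 30 mm (distance of any of glue, mallet, tape, clamp, offcut, screwdriver, block from where it was at the start of the episode above 0.03 m).
It also fails if it takes over 72 s, if anything falls off the work surface, if the arm or the gripper's body presses on something with over 40 N, if the wrist force passes 120 N, or if a joint passes its speed limit or range.

### The arm

A 7-joint arm with a two-finger parallel gripper is mounted at the origin on the work surface. World frame = base frame: x ahead of the robot, y to its left, z up, the work surface at z = 0. Lengths are in m, angles in rad, forces in N, time in s.
With the tool pointing down it reaches from about 0.35 to 0.9 m from the base axis. Payload 8.1 kg.
Tool frame: the origin (TCP) lies between the finger pads; the fingertips stand 19 mm ahead of it and the grasp point (between the pads) is the TCP; z points along the fingers, y is the direction in which the jaws open and shut (so a half turn about z gives the same grasp; the last joint's range is limited). The gripper opens to 85 mm and grips with 20 to 120 N. Pads are 22 mm wide; open, the fingers measure 114 mm over their backs; the gripper's body (76 mm by 85 mm) begins 54 mm behind the grasp point. The pads swing forward as they close: fully open they stand 13 mm farther back than shut.
Start: joints at [-0.103, 0.434, 0.025, 1.573, -0.012, 1.134, -0.075], TCP at [0.625, -0, 0.25] pointing down, gripper open.
Joint ranges: [-2.62, 2.62], [-0.44, 2.09], [-1.27, 1.32], [0.08, 2.57], [-1.32, 4.46], [0.12, 2], [-2.74, 2.74]. Speed limits (rad/s): [2.22, 2.22, 3.01, 3.01, 3.14, 3.14, 3.14].

### API

Orientations are given as a rotation vector (axis times angle).
In Python, from bench import robot gives the robot as it stands.
- The arm moves only by the shell command python3 -m inch 'ROWS' [FORCE]. ROWS is JSON, a list of rows, each a list of 7 numbers: the shift along the tool's x, y, z in units of 0.03 m (1.0 is 0.03 m), then the turn, a rotation vector about the tool's x, y, z in units of 0.1 rad (1.0 is 0.1 rad), then the opening, from 0 (shut) to 1 (fully open). A call has 1 to 5 rows; each row shifts and turns the commanded pose from where the row before left it, along the tool's axes as they then stand; what a row does not reach is not made up. A row lasts 1/10 s, in which the tool goes at most 50 mm and 8.59 degrees, less where a joint would pass 70% of its speed; a pose out of reach is approached as far as the arm can. A call with a number of a shift or a turn outside -1 to 1 is refused whole. A call with a gripper value outside its range is refused whole. The fingers move at their own pace and stop on an object; FORCE is the grip in N (left out, the last holds). Time passes only in rows, so rows that do not move let the fingers close. It gives the time, the measured TCP pose, the force and the opening at its end, in the units of the state.
- robot.get_state(): the state, without advancing time (a new reading comes with each control period).
- robot.camera(name): name is "scene" or "side" or "wrist"; returns (picture, depth): 420x560x3 uint8, red, green, blue; 420x560 float32, m along the optical axis (not along the pixel's ray), 0 where there is no reading.
- robot.camera_info(name): a dict with "mtx" (3x3 intrinsics, pixels), "T" (4x4, takes a point from camera to world coordinates). Camera axes: x right, y up, looking along -z (the intrinsics and any distortion apply to the point x, -y, -z); pixel columns grow to the right and rows downward; lengths in m; the calibration is good to about 2 mm. A picture is of the moment at which its call begins: read the wrist's pose just before it. camera_info takes no time and is no camera call; for the wrist camera it gives the pose at the moment of the call.
- robot.sign_off(): hands the job in, once; it reports no verdict.
The state is a dict: "t": time; "joint_positions": joint angles; "joint_vel": joint speeds; "effort": joint torques, N m; "position": TCP position; "tool_rot": TCP orientation; "contact_force": force on the tool from outside, world axes, zero at the start; "torque": the same for the moment, N m; "finger_gap": finger opening in m.
Only numpy, scipy, OpenCV 4.12 (cv2) and the standard library are available. Lean on these libraries where they do the work, as an engineer would, in place of code of your own. Each camera call takes 0.05 s, during which the arm holds its last target. There are 200 camera calls.

## Working session

There is one attempt and no reset: what is moved stays moved. The work goes in short steps, Python scripts to look and compute and a shell command to move; the robot and the scene stay as the last step left them, time stands still between calls to the robot, and variables do not carry over. Pictures are saved under pics/ and viewed, about 8 in all and at most 12, crops included, and the job is handed in when it is done.

```bash
ls; mkdir -p pics; python3 - <<'E'
from bench import robot
import cv2,numpy as np
for n in("scene","side"):
    p,d=robot.camera(n); np.savez(f"pics/{n}0.npz",p=p,d=d,**robot.camera_info(n)); cv2.imwrite(f"pics/{n}0.png",p[:,:,::-1])
    print(n,robot.camera_info(n)["T"].round(3).tolist())
s=robot.get_state();print(s["t"],s["position"],s["tool_rot"],s["contact_force"],s["finger_gap"])
E
```

```text
pics
scene [[-0.031, -0.621, 0.783, 1.439], [0.999, -0.003, 0.037, 0.03], [-0.02, 0.784, 0.621, 0.792], [0.0, 0.0, 0.0, 1.0]]
side [[0.74, 0.341, -0.579, -0.186], [-0.672, 0.369, -0.642, -0.756], [-0.005, 0.865, 0.503, 0.633], [0.0, 0.0, 0.0, 1.0]]
0.1 [ 6.24570701e-01 -5.53833294e-05  2.49604051e-01] [-2.22087665e+00 -2.22068458e+00  1.70932368e-03] [-0.41710693  0.74671151 -0.61735542] 0.08530249254891051
```

View pics/scene0.png

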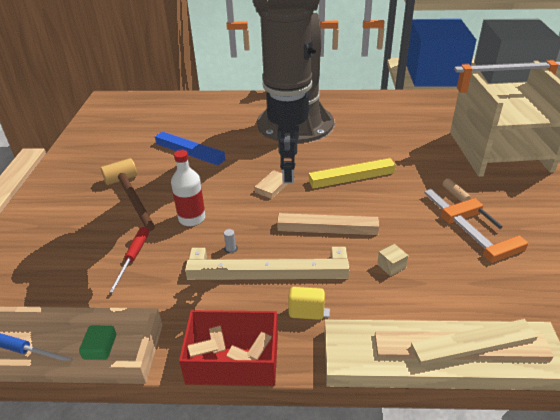

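View pics/side0.png

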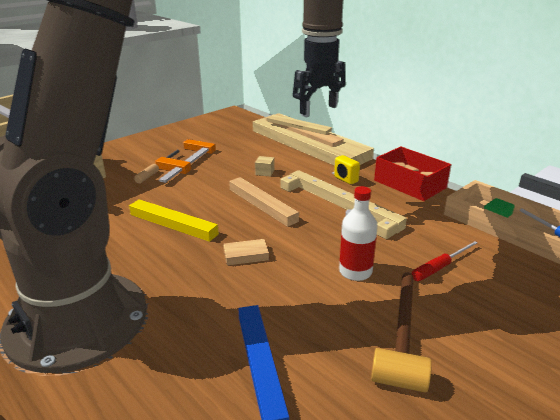

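The scene view shows these candidates: the pale batten at (328,224), blue at (190,148), yellow at (352,173), the offcut at (270,184) and boards at (440,345). By its description the batten is (328,224). The dog is at (230,240), the jig at (268,268) and the glue at (188,190). I'll check with a crop and measure.

```bash
cat > h.py <<'E'
import numpy as np,cv2
def cloud(d,K,T):
    v,u=np.mgrid[:d.shape[0],:d.shape[1]]
    P=np.stack([(u-K[0,2])/K[0,0]*d,-(v-K[1,2])/K[1,1]*d,-d],-1)
    W=P@T[:3,:3].T+T[:3,3]; W[d<=0]=np.nan; return W
def ray(uv,K,T,z):
    x=np.array([(uv[0]-K[0,2])/K[0,0],-(uv[1]-K[1,2])/K[1,1],-1]); r=T[:3,:3]@x
    return T[:3,3]+r*(z-T[2,3])/r[2]
def blobs(W,lo,hi,amin=25,box=None):
    m=((W[...,2]>lo)&(W[...,2]<hi)); 
    if box: m&=(W[...,0]>box[0])&(W[...,0]<box[1])&(W[...,1]>box[2])&(W[...,1]<box[3])
    n,l,st,c=cv2.connectedComponentsWithStats(m.astype(np.uint8))
    return [(l==i,c[i]) for i in range(1,n) if st[i,4]>amin]
def rect(P): # oriented rectangle of xy points in mm
    (c,s,a)=cv2.minAreaRect((P[:,:2]*1000).astype(np.float32)); return np.round(c,1),np.round(s,1),round(a,1)
E
python3 - <<'E'
from h import *
f=np.load("pics/scene0.npz");W=cloud(f["d"],f["mtx"],f["T"])
print("table z",np.nanmedian(W[240:250,260:320,2]))
for m,c in blobs(W,.018,.06,15,(.3,.95,-.5,.5)):
    P=W[m];print(c.round(),len(P),rect(P),"z",np.percentile(P[:,2],[5,50,95]).round(3))
for u,v in((328,219),(230,233)):print(W[v,u].round(4))
m,_=[b for b in blobs(W,.023,.033,15,(.4,.8,-.3,.3)) if b[0][222,328]or b[0][219,328]][0]
print("top",rect(W[m]))
cv2.imwrite("pics/crop.png",cv2.resize(f["p"][205:295,170:420,::-1],None,fx=3,fy=3,interpolation=2))
E
```

```text
table z -0.0019249691321049367
[127. 184.] 870 (array([ 427. , -426.8]), array([271.6,  81.2]), 23.6) z [0.019 0.028 0.049]
[339. 173.] 548 (array([317.7, 141. ]), array([ 41.3, 197.8]), 14.8) z [0.019 0.025 0.028]
[271. 181.] 153 (array([354.4, -54.6]), array([55. , 87.5]), 60.5) z [0.018 0.019 0.021]
[457. 188.] 168 (array([387.9, 422.3]), array([86.5, 24.4]), 23.6) z [0.019 0.022 0.026]
[434. 196.] 31 (array([416.8, 361.3]), array([49.2, 16.4]), 5.6) z [0.018 0.019 0.021]
[191. 211.] 383 (array([ 502.7, -243.5]), array([36.7, 68.5]), 21.3) z [0.021 0.04  0.058]
[462. 208.] 422 (array([464.1, 415.1]), array([ 52.2, 102.2]), 21.9) z [0.019 0.024 0.027]
[328. 221.] 1208 (array([522.4,  86.1]), array([240. ,  43.3]), 87.0) z [0.02  0.026 0.028]
[136. 241.] 249 (array([ 596.1, -355.6]), array([22.8, 99.9]), 85.0) z [0.019 0.022 0.025]
[229. 237.] 153 (array([ 595.5, -141.3]), array([26.2, 22.9]), 43.6) z [0.021 0.04  0.049]
[501. 248.] 327 (array([608.7, 468.2]), array([35.7, 75.6]), 25.8) z [0.019 0.022 0.025]
[392. 257.] 494 (array([650.4, 222.9]), array([46.4, 47. ]), 34.9) z [0.02  0.037 0.04 ]
[268. 264.] 2588 (array([657.5, -49.8]), array([ 74.7, 349.6]), 1.2) z [0.021 0.028 0.03 ]
[306. 302.] 742 (array([784.7,  34.9]), array([70.1, 38. ]), 86.3) z [0.021 0.049 0.06 ]
[ 85. 344.] 5134 (array([ 881.7, -374.5]), array([250.9, 135.1]), 90.0) z [0.021 0.041 0.05 ]
[222. 330.] 1902 (array([ 853.1, -121.2]), array([ 81.8, 177.3]), 30.7) z [0.022 0.041 0.058]
[442. 352.] 14077 (array([886.3, 279.7]), array([124.7, 420.4]), 0.1) z [0.027 0.035 0.059]
[230. 370.] 1379 (array([929.6, -75. ]), array([ 91.1, 193.5]), 34.0) z [0.02  0.039 0.057]
[ 97. 342.] 999 (array([ 883. , -348.6]), array([60.7, 50.5]), 0.9) z [0.022 0.042 0.045]
[250. 349.] 559 (array([899.8, -64.2]), array([43.8, 86.7]), 29.6) z [0.034 0.038 0.044]
[0.5191 0.0877 0.0249]
[ 0.5999 -0.1357  0.0502]
top (array([522.2,  86.1]), array([240. ,  43.2]), 87.2)
```

View pics/crop.png

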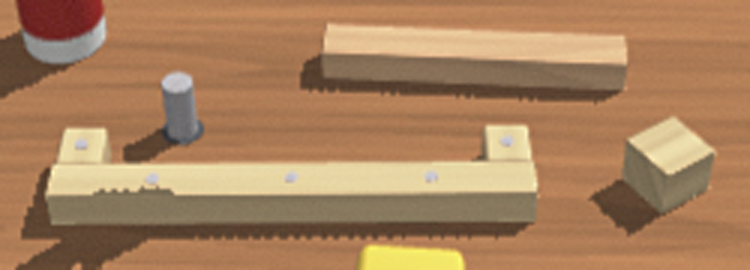

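Crop confirms the batten (top face 240 x 36, pale), with nothing else like it near the dog. Dog at about (0.595,-0.137), jig origin about (0.6615,-0.050) with yaw about +1.2°, batten centre about (0.519,0.086) with yaw about -3°. 

Plan:
1. Push the near face with the open hand, turning the batten to about +0.32 rad.
2. Push end_b along the batten's axis until end_a is in behind the dog.
3. Push the near face in.

First, go over and turn the tool so that its x points to world +x.

```bash
python3 -m inch '[[0.57,-1,0,0,0,0,1],[0.57,-1,0,0,0,0,1],[0.57,-1,0,0,0,0,1],[0.57,-1,0,0,0,0,1],[0.57,-1,0,0,0,0,1]]'
python3 -m inch '[[0,-0.6,0.3,0,0,0,1],[0,0,0.4,0,0,1,1],[0,0,0.4,0,0,1,1],[0,0,0.4,0,0,1,1],[0,0,0.4,0,0,1,1]]'
python3 -m inch '[[0,0,0.4,0,0,1,1],[0,0,0.4,0,0,1,1],[0,0,0.4,0,0,1,1],[0,0,0.4,0,0,1,1],[0,0,0.4,0,0,1,1]]'
python3 -m inch '[[0,0,0.4,0,0,1,1],[0,0,0.4,0,0,1,1],[0,0,0.4,0,0,1,1],[0,0,0.2,0,0,1,1],[0,0,0,0,0,1,1]]'
python3 -m inch '[[0,0,0,0,0,1,1],[0,0,0,0,0,1,1],[0,0,0,0,0,0,1]]'
cat >> h.py <<'E'
from scipy.spatial.transform import Rotation as Ro
def tool(s):
    R=Ro.from_rotvec(s["tool_rot"]).as_matrix()
    print("t",round(s["t"],2),"pos",np.round(s["position"],4),"x-yaw",round(float(np.arctan2(R[1,0],R[0,0])),3),"tilt",round(float(np.arccos(-R[2,2])),3),"F",np.round(s["contact_force"],1),"gap",round(s["finger_gap"],3))
E
python3 -c "
from h import *;from bench import robot
tool(robot.get_state())"
```

```text
t: 0.6
position: [0.4735, 0.086, 0.25]
tool_rot: [-2.221, -2.221, 0.001]
contact_force: [0.1, 0.3, 0.1]
finger_gap: 0.0855
t: 1.1
position: [0.4567, 0.0854, 0.1927]
tool_rot: [-2.622, -1.73, 0.0]
contact_force: [-0.9, -0.9, -0.2]
finger_gap: 0.0854
t: 1.6
position: [0.4568, 0.0854, 0.1327]
tool_rot: [2.969, 1.028, -0.001]
contact_force: [0.2, 0.3, -0.7]
finger_gap: 0.0854
t: 2.1
position: [0.4563, 0.0853, 0.0903]
tool_rot: [3.13, 0.261, -0.003]
contact_force: [-0.4, 0.4, -0.7]
finger_gap: 0.0855
t: 2.4
position: [0.4568, 0.0856, 0.0911]
tool_rot: [3.141, -0.048, -0.001]
contact_force: [-0.1, -0.4, 0.2]
finger_gap: 0.0854
t 2.4 pos [0.4568 0.0856 0.0911] x-yaw -0.031 tilt 0.001 F [-0.1 -0.4  0.2] gap 0.085
```

```bash
python3 -m inch '[[0,0,0.9,0,0,0,1],[0,0,0.8,0,0,0,1],[0,0,0.4,0,0,0,1],[0,0,0.2,0,0,0,1],[0,0,0,0,0,0,1]]'
python3 -m inch '[[0.3,0,0,0,0,0,1],[0.3,0,0,0,0,0,1],[0.2,0,0,0,0,0,1],[0.15,0,0,0,0,0,1],[0.15,0,0,0,0,0,1]]'
python3 -c "
from h import *;from bench import robot
tool(robot.get_state())
p,d=robot.camera('scene');cv2.imwrite('pics/a.png',cv2.resize(p[150:290,150:430,::-1],None,fx=2.5,fy=2.5))"
```

```text
t: 2.9
position: [0.4568, 0.0853, 0.022]
tool_rot: [3.141, -0.045, -0.002]
contact_force: [-0.0, -0.5, 0.2]
finger_gap: 0.0852
t: 3.4
position: [0.4905, 0.0845, 0.0225]
tool_rot: [-3.141, 0.046, -0.0]
contact_force: [-1.4, -0.2, 1.1]
finger_gap: 0.0851
t 3.4 pos [0.4905 0.0845 0.0225] x-yaw -0.029 tilt 0.0 F [-1.4 -0.2  1.1] gap 0.085
```

View pics/a.png

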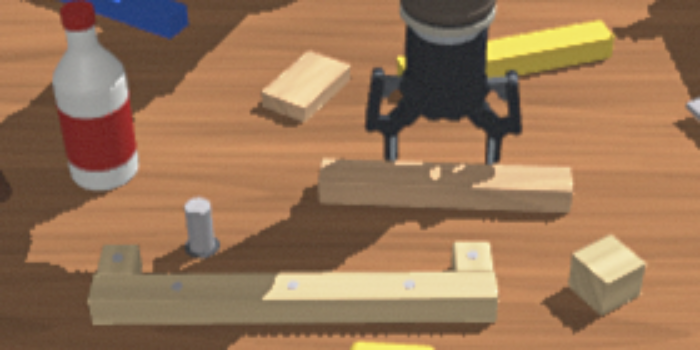

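Both fingertips stand at the batten's near face (crop 390,158 and 492,158). Push about 40 mm forward while turning.

```bash
python3 -m inch '[[0.14,0,0,0,0,-0.3,1],[0.14,0,0,0,0,-0.35,1],[0.14,0,0,0,0,-0.35,1],[0.14,0,0,0,0,-0.35,1],[0.14,0,0,0,0,-0.35,1]]'
python3 -m inch '[[0.14,0,0,0,0,-0.35,1],[0.14,0,0,0,0,-0.35,1],[0.14,0,0,0,0,-0.35,1],[0.14,0,0,0,0,-0.4,1],[0.14,0,0,0,0,-0.35,1]]'
cat >> h.py <<'E'
def batten(robot,f=None):
    """pose from the wood-coloured top face, clear of the hand: jig-frame report"""
    i=robot.camera_info("scene");p,d=robot.camera("scene");W=cloud(d,i["mtx"],i["T"])
    hsv=cv2.cvtColor(p,cv2.COLOR_RGB2HSV)
    m=(W[...,2]>.021)&(W[...,2]<.034)&(W[...,0]>.45)&(W[...,0]<.662)&(W[...,1]>-.2)&(W[...,1]<.23)&(hsv[...,1]>60)
    n,l,st,c=cv2.connectedComponentsWithStats(m.astype(np.uint8)); k=1+np.argmax(st[1:,4]); q=W[l==k]
    r=rect(q); B=cv2.boxPoints(((*map(float,r[0]),),(*map(float,r[1]),),r[2]))
    print("batten rect",r,"corners",B.round(0).tolist(),"n",len(q))
    if f: cv2.imwrite(f,cv2.resize(p[150:290,150:430,::-1],None,fx=2.5,fy=2.5))
    return p,W,l==k
E
python3 -c "
from h import *;from bench import robot
tool(robot.get_state());batten(robot,'pics/b.png')"
```

```text
t: 3.95
position: [0.5114, 0.0853, 0.0223]
tool_rot: [3.133, 0.226, 0.0]
contact_force: [-0.7, -0.1, 0.0]
finger_gap: 0.0855
t: 4.45
position: [0.5318, 0.0897, 0.0223]
tool_rot: [3.1, 0.507, 0.0]
contact_force: [0.2, -0.5, -0.1]
finger_gap: 0.0855
t 4.45 pos [0.5318 0.0897 0.0223] x-yaw 0.324 tilt 0.0 F [ 0.2 -0.5 -0.1] gap 0.085
batten rect (array([557.6,  99.8]), array([ 54.8, 240.2]), 14.6) corners [[501.0, 209.0], [561.0, -23.0], [614.0, -10.0], [554.0, 223.0]] n 1206
```

```bash
python3 -m inch '[[-0.5,0,0,0,0,0,1],[-0.5,0,-0.5,0,0,0,1],[0,0,-1,0,0,0,0.5],[0,-0.2,-1,0,0,0,0],[0,-1,0,0,0,0,0]]'
python3 -m inch '[[0.5,-1,0,0,0,0,0],[0.5,-1,0,0,0,0,0],[0.5,-1,0,0,0,0,0],[0.5,-1,0,0,0,0,0],[0,0,0,0,0,0,0]]'
python3 -c "
from h import *;from bench import robot
tool(robot.get_state());batten(robot,'pics/c.png')"
```

```text
t: 5.0
position: [0.495, 0.1123, 0.101]
tool_rot: [3.102, 0.494, 0.011]
contact_force: [0.9, 1.1, 0.4]
finger_gap: 0.044
t: 5.5
position: [0.5107, 0.2535, 0.0975]
tool_rot: [-3.096, -0.512, -0.003]
contact_force: [0.6, -0.6, -0.3]
finger_gap: -0.0002
t 5.5 pos [0.5107 0.2535 0.0975] x-yaw 0.328 tilt 0.004 F [ 0.6 -0.6 -0.3] gap -0.0
batten rect (array([564.5, 101.6]), array([ 42.5, 239.4]), 15.6) corners [[512.0, 211.0], [576.0, -19.0], [617.0, -8.0], [553.0, 223.0]] n 1206
```

View pics/c.png

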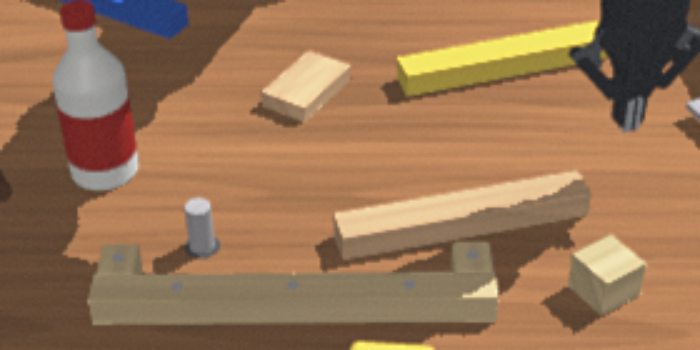

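Batten clear of the hand now: yaw about 0.272, centre about (0.561,0.101), its line passes the dog with about 1.5 mm to spare. Push end_b along the axis about 70 mm, then correct before entering.

```bash
python3 -m inch '[[0.25,0,0.2,0,0,0.55,0],[0,0,0.8,0,0,0,0],[0,0,0.8,0,0,0,0],[0,0,0.45,0,0,0,0],[0,0.3,0,0,0,0,0]]'
python3 -m inch '[[0,0.3,0,0,0,0,0],[0,0.2,0,0,0,0,0],[0,0.2,0,0,0,0,0],[0,0.2,0,0,0,0,0],[0,0.2,0,0,0,0,0]]'
python3 -m inch '[[0,0.2,0,0,0,0,0],[0,0.2,0,0,0,0,0],[0,0.2,0,0,0,0,0],[0,0.2,0,0,0,0,0],[0,0.2,0,0,0,0,0]]'
python3 -m inch '[[0,0.2,0,0,0,0,0],[0,0.2,0,0,0,0,0],[0,0.2,0,0,0,0,0],[0,0.2,0,0,0,0,0],[0,0,0,0,0,0,0]]'
python3 -c "
from h import *;from bench import robot
tool(robot.get_state());batten(robot,'pics/d.png')"
```

```text
t: 6.05
position: [0.5188, 0.2405, 0.0282]
tool_rot: [3.113, 0.418, -0.005]
contact_force: [-0.8, -0.4, 0.7]
finger_gap: -0.0001
t: 6.55
position: [0.5294, 0.2091, 0.0304]
tool_rot: [-3.113, -0.417, -0.002]
contact_force: [0.0, 2.7, 0.9]
finger_gap: 0.0
t: 7.05
position: [0.5369, 0.1797, 0.0298]
tool_rot: [-3.114, -0.416, 0.0]
contact_force: [0.3, 1.1, 1.4]
finger_gap: -0.0001
t: 7.55
position: [0.5434, 0.1554, 0.0298]
tool_rot: [3.113, 0.413, -0.0]
contact_force: [1.3, -0.2, 0.3]
finger_gap: -0.0
t 7.55 pos [0.5434 0.1554 0.0298] x-yaw 0.264 tilt 0.001 F [ 1.3 -0.2  0.3] gap -0.0
batten rect (array([586. ,  28.2]), array([ 41.4, 242.4]), 16.2) corners [[532.0, 139.0], [600.0, -94.0], [640.0, -82.0], [572.0, 150.0]] n 1245
```

Tracking well: yaw 0.283, dog clearance about 5 mm, and the path clears the fence. Push another 75 mm.

```bash
python3 -m inch '[[0,0.2,0,0,0,0,0],[0,0.2,0,0,0,0,0],[0,0.2,0,0,0,0,0],[0,0.2,0,0,0,0,0],[0,0.2,0,0,0,0,0]]'
python3 -m inch '[[0,0.2,0,0,0,0,0],[0,0.2,0,0,0,0,0],[0,0.2,0,0,0,0,0],[0,0.2,0,0,0,0,0],[0,0.2,0,0,0,0,0]]'
python3 -m inch '[[0,0.2,0,0,0,0,0],[0,0.2,0,0,0,0,0],[0,0.1,0,0,0,0,0],[0,0,0,0,0,0,0]]'
python3 -c "
from h import *;from bench import robot
tool(robot.get_state());batten(robot,'pics/e.png')"
```

```text
t: 8.1
position: [0.5511, 0.1273, 0.0298]
tool_rot: [3.114, 0.416, -0.0]
contact_force: [0.3, -0.4, -0.5]
finger_gap: 0.0005
t: 8.6
position: [0.559, 0.0986, 0.0298]
tool_rot: [-3.114, -0.416, -0.0]
contact_force: [0.2, -0.4, -0.2]
finger_gap: 0.0003
t: 9.0
position: [0.563, 0.0838, 0.0299]
tool_rot: [3.114, 0.415, 0.0]
contact_force: [-0.2, 0.4, -0.3]
finger_gap: -0.0003
t 9.0 pos [0.563  0.0838 0.0299] x-yaw 0.265 tilt 0.0 F [-0.2  0.4 -0.3] gap -0.0
batten rect (array([605. , -43.7]), array([ 44.4, 241.5]), 14.4) corners [[553.0, 68.0], [614.0, -166.0], [657.0, -155.0], [596.0, 79.0]] n 1287
```

View pics/e.png

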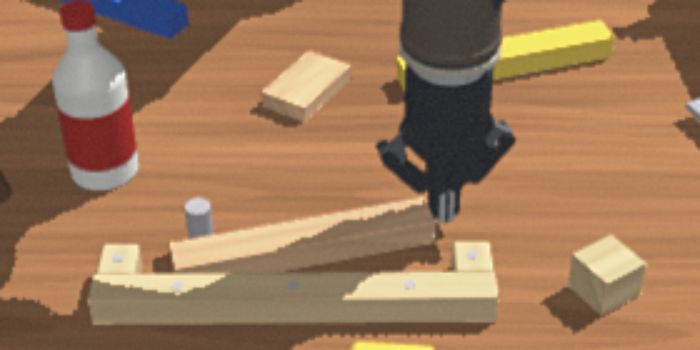

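The crop shows end_a at (172,250), in behind the dog (198,215), clear of fence and stop. Nudge in 8 mm more for centring, back off, then take the open hand round to the near face.

```bash
python3 -m inch '[[0,0.15,0,0,0,0,0],[0,0.12,0,0,0,0,0],[0,-0.5,0,0,0,0,0],[0,-0.5,0,0,0,0,0],[0,0,-0.5,0,0,0,0]]'
python3 -m inch '[[0,0,-1,0,0,0,0],[-0.6,0,-0.5,0,0,0,0],[-0.7,0.65,0,0,0,0,0.5],[-0.5,1,0,0,0,0,1],[0,1,0,0,0,0,1]]'
python3 -m inch '[[0,1,0,0,0,0,1],[0,0,0,0,0,0,1],[0,0,0,0,0,0,1]]'
python3 -c "
from h import *;from bench import robot
tool(robot.get_state());batten(robot,'pics/f.png')"
```

```text
t: 9.55
position: [0.5546, 0.1098, 0.0434]
tool_rot: [-3.111, -0.423, 0.006]
contact_force: [0.6, -0.4, -0.4]
finger_gap: 0.0005
t: 10.05
position: [0.5235, 0.0158, 0.0899]
tool_rot: [-3.112, -0.421, 0.003]
contact_force: [0.4, -0.0, -0.6]
finger_gap: 0.043
t: 10.35
position: [0.5336, -0.0131, 0.0898]
tool_rot: [-3.113, -0.416, 0.0]
contact_force: [0.5, 0.8, 0.9]
finger_gap: 0.0848
t 10.35 pos [ 0.5336 -0.0131  0.0898] x-yaw 0.266 tilt 0.001 F [0.5 0.8 0.9] gap 0.085
batten rect (array([606.6, -52.1]), array([ 48.8, 239.8]), 17.4) corners [[547.0, 55.0], [619.0, -174.0], [666.0, -159.0], [594.0, 70.0]] n 1290
```

```bash
python3 -m inch '[[0,0,0.9,0,0,0,1],[0,0,0.9,0,0,0,1],[0,0,0.45,0,0,0,1],[0.3,0,0,0,0,0,1],[0.3,0,0,0,0,0,1]]'
python3 -m inch '[[0.2,0,0,0,0,0,1],[0.1,0,0,0,0,0,1],[0.08,0,0,0,0,0.2,1],[0.08,0,0,0,0,0.3,1],[0.08,0,0,0,0,0.3,1]]'
python3 -m inch '[[0.08,0,0,0,0,0.3,1],[0.08,0,0,0,0,0.3,1],[0.08,0,0,0,0,0.3,1],[0.08,0,0,0,0,0.3,1],[0.08,0,0,0,0,0.3,1]]'
python3 -c "
from h import *;from bench import robot
tool(robot.get_state());batten(robot,'pics/g.png')"
```

```text
t: 10.9
position: [0.552, -0.0084, 0.0228]
tool_rot: [-3.113, -0.418, -0.0]
contact_force: [0.8, 0.4, 0.3]
finger_gap: 0.0854
t: 11.4
position: [0.5667, -0.0053, 0.0225]
tool_rot: [-3.128, -0.287, 0.0]
contact_force: [-0.6, 0.1, 0.0]
finger_gap: 0.0854
t: 11.9
position: [0.5788, -0.0038, 0.0223]
tool_rot: [3.141, 0.052, 0.0]
contact_force: [-1.4, 0.7, -0.7]
finger_gap: 0.0853
t 11.9 pos [ 0.5788 -0.0038  0.0223] x-yaw 0.033 tilt 0.0 F [-1.4  0.7 -0.7] gap 0.085
batten rect (array([618.9, -54.8]), array([ 46.2, 240.2]), 6.7) corners [[582.0, 62.0], [610.0, -177.0], [656.0, -171.0], [628.0, 67.0]] n 1332
```

View pics/g.png

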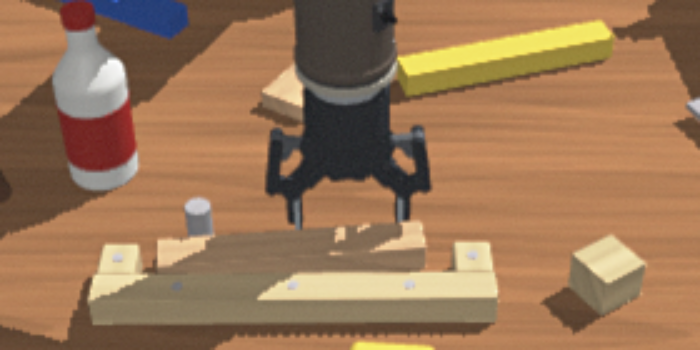

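The batten is nearly parallel to the fence, between stops at (120,262) and (473,258), end_a behind the dog. About 35 mm forward to go.

```bash
python3 -m inch '[[0.2,0,0,0,0,0.1,1],[0.2,0,0,0,0,0,1],[0.2,0,0,0,0,0,1],[0.15,0,0,0,0,0,1],[0.1,0,0,0,0,0,1]]'
python3 -m inch '[[0.07,0,0,0,0,0,1],[0.07,0,0,0,0,0,1],[0.07,0,0,0,0,0,1],[0,0,0,0,0,0,1]]'
python3 -c "
from h import *;from bench import robot
tool(robot.get_state());batten(robot,'pics/h.png')"
```

```text
t: 12.45
position: [0.6045, -0.0032, 0.0223]
tool_rot: [3.141, 0.04, -0.0]
contact_force: [-1.0, -0.8, 0.7]
finger_gap: 0.0854
t: 12.85
position: [0.6097, -0.0031, 0.0221]
tool_rot: [3.141, 0.04, -0.002]
contact_force: [-3.6, -0.1, 2.4]
finger_gap: 0.085
t 12.85 pos [ 0.6097 -0.0031  0.0221] x-yaw 0.025 tilt 0.001 F [-3.6 -0.1  2.4] gap 0.085
batten rect (array([631.6, -26.5]), array([300.3,  60.6]), 90.0) corners [[601.0, -177.0], [662.0, -177.0], [662.0, 124.0], [601.0, 124.0]] n 1471
```

```bash
python3 -m inch '[[0.07,0,0,0,0,0,1],[0.05,0,0,0,0,0,1],[0.05,0,0,0,0,0,1],[0,0,0,0,0,0,1]]'
python3 -m inch '[[0.05,0,0,0,0,0,1],[0.05,0,0,0,0,0,1],[0,0,0,0,0,0,1]]'
```

```text
t: 13.3
position: [0.6101, -0.0034, 0.0214]
tool_rot: [-3.141, -0.037, 0.016]
contact_force: [-19.5, -0.2, 13.2]
finger_gap: 0.0856
t: 13.6
position: [0.6101, -0.0036, 0.0211]
tool_rot: [-3.141, -0.037, 0.025]
contact_force: [-28.7, -0.5, 21.8]
finger_gap: 0.0857
```

Firmly seated: no further advance at 29 N. Back off, raise, and check.

```bash
python3 -m inch '[[-0.2,0,0,0,0,0,1],[-0.4,0,0,0,0,0,1],[-0.6,0,0,0,0,0,1],[-0.5,0,-0.5,0,0,0,1],[-0.5,0,-1,0,0,0,1]]'
python3 -m inch '[[-1,0,-1,0,0,0,1],[-1,0,-1,0,0,0,1],[-1,0,-1,0,0,0,1],[0,0,0,0,0,0,1],[0,0,0,0,0,0,1]]'
python3 - <<'E'
from h import *;from bench import robot
tool(robot.get_state())
i=robot.camera_info("scene");p,d=robot.camera("scene");W=cloud(d,i["mtx"],i["T"])
cv2.imwrite("pics/i.png",cv2.resize(p[215:290,160:360,::-1],None,fx=4,fy=4,interpolation=2))
print("heights along x at batten columns (x,z):")
for y in(-.16,-.11,-.06,-.01,.04,.06):
    s=W[(abs(W[...,1]-y)<.003)&(W[...,0]>.61)&(W[...,0]<.70)&(W[...,2]>.018)]
    print(y,"near edge x",s[s[:,2]>.022][:,0].min().round(4),"far edge",s[:,0].max().round(4), "jump", [ (round(a,3),round(b,3)) for a,b in s[np.argsort(s[:,0])][::4,[0,2]]])
E
```

```text
t: 14.1
position: [0.5512, -0.0043, 0.0663]
tool_rot: [3.141, 0.041, -0.004]
contact_force: [-0.2, -0.1, 1.8]
finger_gap: 0.0855
t: 14.6
position: [0.4637, -0.0063, 0.1584]
tool_rot: [-3.14, -0.041, -0.006]
contact_force: [1.2, -0.0, -0.4]
finger_gap: 0.0855
t 14.6 pos [ 0.4637 -0.0063  0.1584] x-yaw 0.026 tilt 0.004 F [ 1.2 -0.  -0.4] gap 0.085
heights along x at batten columns (x,z):
-0.16 near edge x 0.6235 far edge 0.6967 jump [(np.float64(0.624), np.float64(0.023)), (np.float64(0.631), np.float64(0.027)), (np.float64(0.635), np.float64(0.027)), (np.float64(0.637), np.float64(0.023)), (np.float64(0.643), np.float64(0.027)), (np.float64(0.647), np.float64(0.027)), (np.float64(0.652), np.float64(0.025)), (np.float64(0.656), np.float64(0.026)), (np.float64(0.659), np.float64(0.027)), (np.float64(0.666), np.float64(0.027)), (np.float64(0.67), np.float64(0.028)), (np.float64(0.673), np.float64(0.028)), (np.float64(0.68), np.float64(0.026)), (np.float64(0.685), np.float64(0.028)), (np.float64(0.688), np.float64(0.028)), (np.float64(0.693), np.float64(0.027)), (np.float64(0.694), np.flo
[... 3047 characters left out ...]
211 far edge 0.692 jump [(np.float64(0.621), np.float64(0.023)), (np.float64(0.624), np.float64(0.025)), (np.float64(0.63), np.float64(0.028)), (np.float64(0.634), np.float64(0.029)), (np.float64(0.64), np.float64(0.025)), (np.float64(0.643), np.float64(0.029)), (np.float64(0.646), np.float64(0.025)), (np.float64(0.653), np.float64(0.026)), (np.float64(0.664), np.float64(0.03)), (np.float64(0.667), np.float64(0.028)), (np.float64(0.672), np.float64(0.029)), (np.float64(0.675), np.float64(0.027)), (np.float64(0.678), np.float64(0.026)), (np.float64(0.684), np.float64(0.027)), (np.float64(0.687), np.float64(0.024)), (np.float64(0.689), np.float64(0.025)), (np.float64(0.69), np.float64(0.026))]
```

View pics/i.png

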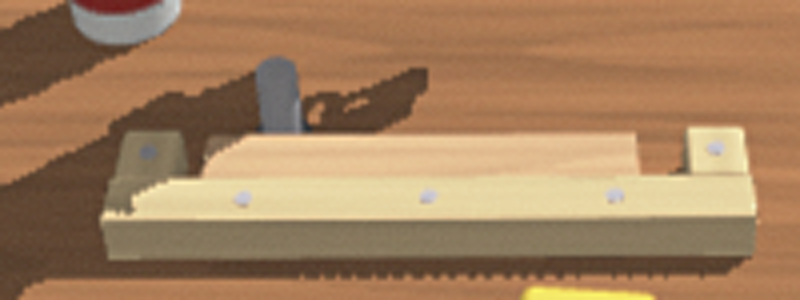

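The crop shows the batten (205–638) flush against the fence between the stops at 187 and 688, with no bench visible in the seam. Near edge to fence back is 67–73 mm along its length (68 when touching), its centre is about 9 mm right of mid-bay, and the hand is clear. Handing in.

```bash
python3 -c "
from bench import robot
print(robot.sign_off())"
```

```text
the job is handed in; nothing more can be done
None
```

The batten is in the bay and the job is handed in; sign-off gives no verdict, so this rests on my own checks.

**What I did:**
- I turned the batten to about 0.27 rad with an open-hand push.
- I then slid it along its axis with closed fingers on end_b, until end_a was behind the dog.
- Finally I swung it parallel to the fence with the open hand and pushed it home. The last push reached about 29 N and moved it no further.

**Last checks:**
- **Seating:** the near edge to the fence's back measured 67–73 mm along the length, against 68 mm when touching. That is within a few millimetres of depth noise. The last picture shows no bench between batten and fence.
- **Position:** its centre is about 9 mm right of mid-bay, within the 25 mm allowed. Its top is at about 27 mm, so it lies flat.
- **Hand and clock:** the hand is clear at z = 0.158 m, and about 15 s of the 72 s were used.
- **Other things on the bench:** none was seen to move in the pictures, though I did not re-measure them.

**One failed reading:** the automatic rectangle fit merged the batten with the jig once they touched, so I used edge positions and the picture for the final check.

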